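# Shut a row of snap-cap tubes with one run of the fingertip

### The job

The five tubes in the near row of the rack have their snap caps ajar, every hinge on its tube's left as the robot sees it. With the gripper empty, run a fingertip along the row from left to right so that it presses the caps flat shut one after another, never catching a free edge and folding a cap back. Press gently: do not squash the tubes, shove, tip or lift the rack, or disturb the things around it.

Things in the scene. Friction and masses are not known exactly. Their poses are not given: they have to be found in the camera images.
- tube_rack: Loose grey metal tube rack on rubber feet, about 0.75 kg, 88 mm (its x) by 200 mm (its y), deck 64 mm high. Origin: centre of its underside, z up, its -x side nearer the robot. Two rows of five places at 36 mm pitch (y = +72 to -72 mm). Near row (x = -21 mm): five clear tubes, held fast, white caps ajar. Far row (x = +21 mm): two tubes already shut (y = +36, -72 mm) and empty holes.
- cap_1 (a joint): Hinge of the white cap of tube 1 from the left, near row (rack x -21, y 72 mm): 0 = shut flat, grows as the free edge rises; starts 0.3 to 0.75, hard stop at 0, gives way to 1.9. Hinge line along rack x at y 85, z 70.5 mm; free edge and tab point to rack -y. Disc 20 mm across, 4 mm thick, top at z 74 mm when shut. Stays where left; under 1 N at the free edge moves it.
- cap_2 (a joint): Hinge of the white cap of tube 2 from the left, near row (rack x -21, y 36 mm): 0 = shut flat, grows as the free edge rises; starts 0.3 to 0.75, hard stop at 0, gives way to 1.9. Hinge line along rack x at y 49, z 70.5 mm; free edge and tab point to rack -y. Disc 20 mm across, 4 mm thick, top at z 74 mm when shut. Stays where left; under 1 N at the free edge moves it.
- cap_3 (a joint): Hinge of the white cap of tube 3 from the left, near row (rack x -21, y 0 mm): 0 = shut flat, grows as the free edge rises; starts 0.3 to 0.75, hard stop at 0, gives way to 1.9. Hinge line along rack x at y 13, z 70.5 mm; free edge and tab point to rack -y. Disc 20 mm across, 4 mm thick, top at z 74 mm when shut. Stays where left; under 1 N at the free edge moves it.
- cap_4 (a joint): Hinge of the white cap of tube 4 from the left, near row (rack x -21, y -36 mm): 0 = shut flat, grows as the free edge rises; starts 0.3 to 0.75, hard stop at 0, gives way to 1.9. Hinge line along rack x at y -23, z 70.5 mm; free edge and tab point to rack -y. Disc 20 mm across, 4 mm thick, top at z 74 mm when shut. Stays where left; under 1 N at the free edge moves it.
- cap_5 (a joint): Hinge of the white cap of tube 5 from the left, near row (rack x -21, y -72 mm): 0 = shut flat, grows as the free edge rises; starts 0.3 to 0.75, hard stop at 0, gives way to 1.9. Hinge line along rack x at y -59, z 70.5 mm; free edge and tab point to rack -y. Disc 20 mm across, 4 mm thick, top at z 74 mm when shut. Stays where left; under 1 N at the free edge moves it.
- cap_1_tab (a point): End of the thumb tab (9 mm wide, 2 mm thick) on the free edge of cap 1, on its upper side, 29.5 mm from that cap's hinge line; moves with the cap.
- cap_5_tab (a point): End of the thumb tab (9 mm wide, 2 mm thick) on the free edge of cap 5, on its upper side, 29.5 mm from that cap's hinge line; moves with the cap.
- freezer_box: Loose blue and white square freezer box, 134 x 134 x 50 mm; origin: centre of its underside. A bystander.
- tape_roll: Loose roll of brown tape lying flat, 102 mm across, 25 mm high; origin: centre of its underside. A bystander.
- dropper_bottle: Loose white dropper bottle, 27 mm across, 84 mm high; origin: centre of its underside. A bystander.
Mind the look-alikes: they are no part of the job. There is more than one size of the tube_rack; the one meant has the size given above.

How it is judged:
By the outcome, as a careful person would: the job done as asked, in the order asked, and still so for the second after the job is handed in, with the robot touching nothing.
It also fails if it takes over 35 s, if anything falls off the work surface, if the arm or the gripper's body presses on something with over 40 N, if the wrist force passes 120 N, or if a joint passes its speed limit or range.

### The arm

A 7-joint arm with a two-finger parallel gripper is mounted at the origin on a cart in front of the work surface, level with it; the furniture and walls round the work are solid. World frame = base frame: x ahead of the robot, y to its left, z up, the work surface at z = 0. Lengths are in m, angles in rad, forces in N, time in s.
With the tool pointing down it reaches from about 0.425 to 0.925 m from the base axis. Payload 6.8 kg.
Tool frame: the origin (TCP) lies between the finger pads; the fingertips stand 11 mm ahead of it and the grasp point (between the pads) lies 8 mm behind it; z points along the fingers, y is the line along which they close (so a half turn about z gives the same grasp; the last joint's range is limited). The gripper opens to 85 mm and grips with 20 to 120 N. Pads are 22 mm wide; open, the fingers measure 114 mm over their backs; the gripper's body (76 mm by 85 mm) begins 54 mm behind the grasp point. The pads swing forward as they close: fully open they stand 13 mm farther back than shut.
Start: joints at [-1.359, 0.477, 0.022, 1.555, -0.011, 1.109, -0.083], TCP at [0.212, 0.641, 0.242] pointing down, gripper open.
Joint ranges: [-2.96, 2.96], [-0.34, 2.1], [-1.41, 1.46], [0.24, 2.44], [-1.37, 4.51], [0.17, 1.92], [-2.96, 2.96]. Speed limits (rad/s): [2.39, 2.39, 3.14, 3.14, 3.14, 3.14, 3.14].

### API

Orientations are given as a rotation vector (axis times angle).
In Python, from bench import r gives the robot as it stands.
- The arm moves only by the tool send_rows, never from a script. Its argument "deltas" is a list of rows, each an object of numbers: "dx", "dy", "dz": the shift along the world's x, y, z in mm; "rx", "ry", "rz": the turn, a rotation vector about the world's x, y, z in degrees. A call has 1 to 5 rows; each row is the pose to reach, as a shift and turn from the pose commanded when the call began; what a row does not reach only later rows make up. A row lasts 1/12 s, in which the tool goes at most 41.7 mm and 7.16 degrees, less where a joint would pass 70% of its speed; a pose out of reach is approached as far as the arm can. A call with a gripper value outside its range is refused whole. "jaw" is the finger opening in mm, from 0 to 85.4, set as the call begins (left out, the last holds). The fingers move at their own pace and stop on an object; "newtons" is the grip in N (left out, the last holds). Time passes only in rows, so rows that repeat a pose let the fingers close. It gives the time, the measured TCP pose, the force, the opening and the grip force at its end, in the units of the state.
- r.get_obs(): the state, without advancing time (a new reading comes with each control period).
- r.grab_frame(name): name is "side" or "top"; returns a dict with "frame" (480x640x3 uint8, blue, green, red), "z_map" (480x640 float32, m along the optical axis (not along the pixel's ray), 0 where there is no reading), "vertical_fov" (degrees; the focal length in pixels is half the picture's height over the tangent of half this angle, whatever the lens; pixels are square), "cx", "cy" (the principal point, pixels), "distortion" ([k1, k2, p1, p2, k3] as OpenCV has them; the pictures are not rectified), "xyz" and "orientation" of the camera in the world. Camera axes: x right, y down, z forward; pixel columns grow to the right and rows downward; lengths in m; the calibration is good to about 2 mm. A picture is of the moment at which its call begins.
- r.hand_in(): hands the job in; it is judged then, once.
The state is a dict: "clock": time; "joints": joint angles; "qvel": joint speeds; "tau": joint torques, N m; "tcp_pos": TCP position; "orientation": TCP orientation; "contact_force": force on the tool from outside, world axes, zero at the start; "moment": the same for the moment, N m; "grip_width": finger opening in m; "gripper_force": force on a finger pad.
Only numpy, scipy, OpenCV 4.12 (cv2) and the standard library are available. Lean on these libraries where they do the work, as an engineer would, in place of code of your own. Each camera call takes 0.05 s, during which the arm holds its last target. There are 200 camera calls.

## Working session

There is one attempt and no reset: what is moved stays moved. The work goes in short steps, Python scripts to look and compute and a tool call to move; the robot and the scene stay as the last step left them, time stands still between calls to the robot, and variables do not carry over. Pictures are saved under pics/ and viewed, at most 10 in all, crops included, and the job is handed in when it is done.

Besides the shell and the picture viewer there is one more tool, called after "Call:" as name(argument=value, ...) on one line, values as JSON. send_rows: Moves the arm, as the interface text tells. Its arguments: {"type":"object","properties":{"deltas":{"type":"array","items":{"type":"object","properties":{"dx":{"type":"number"},"dy":{"type":"number"},"dz":{"type":"number"},"rx":{"type":"number"},"ry":{"type":"number"},"rz":{"type":"number"}}}},"jaw":{"type":"number"},"newtons":{"type":"number"}},"required":["deltas"]}

```bash
mkdir -p pics; cat > h.py <<'E'
import numpy as np,cv2,pickle
from scipy.spatial.transform import Rotation as R
def grab(r,n,tag):
    d=r.grab_frame(n); cv2.imwrite(f'pics/{tag}.png',d['frame']); pickle.dump(d,open(f'{tag}.pkl','wb')); return d
def K(d):
    f=240/np.tan(np.radians(d['vertical_fov'])/2); return np.array([[f,0,d['cx']],[0,f,d['cy']],[0,0,1.]])
def rot(d):
    o=np.array(d['orientation'],float); return o if o.shape==(3,3) else R.from_rotvec(o).as_matrix()
def rays(d,px):
    p=cv2.undistortPoints(np.array(px,float).reshape(-1,1,2),K(d),np.array(d['distortion'],float)).reshape(-1,2)
    return np.c_[p,np.ones(len(p))]
def onplane(d,px,z):
    v=rays(d,px)@rot(d).T; o=np.array(d['xyz']); return o+v*((z-o[2])/v[:,2])[:,None]
def depth(d,px):
    z=np.array([d['z_map'][int(b),int(a)] for a,b in px]); return np.array(d['xyz'])+(rays(d,px)*z[:,None])@rot(d).T
E
python3 - <<'E'
from bench import r
from h import *
for n in('top','side'):
    d=grab(r,n,n+'0'); print(n,d['xyz'],d['orientation'],d['vertical_fov'],d['distortion'],(d['z_map']>0).mean())
print(r.get_obs())
E
```

```text
top [ 0.4396853  -0.04342148  1.38091069] [-2.17695636  2.12652039 -0.13668756] 47.31082109835136 [-0.08902229  0.          0.          0.          0.        ] 0.996044921875
side [ 0.28792726 -0.6733711   0.66941568] [-2.21943205  0.49407181 -0.24396627] 55.16312885012289 [0.02392726 0.         0.         0.         0.        ] 0.9959798177083333
{'clock': 0.1, 'joints': array([-1.35908834,  0.47771464,  0.02237987,  1.5563224 , -0.01150296,
        1.10933447, -0.08309778]), 'qvel': array([-0.0003116 , -0.00075347,  0.00055008, -0.00447669, -0.00117448,
       -0.00152464,  0.00025327]), 'tau': array([ 4.28233398e-03, -5.97763145e+01,  1.61338817e+00, -2.81953901e+01,
        1.27919280e-02,  5.05331976e-03,  5.94342350e-05]), 'tcp_pos': array([0.21207852, 0.6402797 , 0.24143829]), 'orientation': array([-5.00212708e-01, -3.10138227e+00,  2.58400467e-03]), 'contact_force': array([ 0.1185515 ,  0.43380876, -0.08716826]), 'moment': array([-0.00210242, -0.06523833,  0.02537738]), 'gripper_force': 0.0, 'grip_width': 0.0853106312261124}
```

View pics/top0.png

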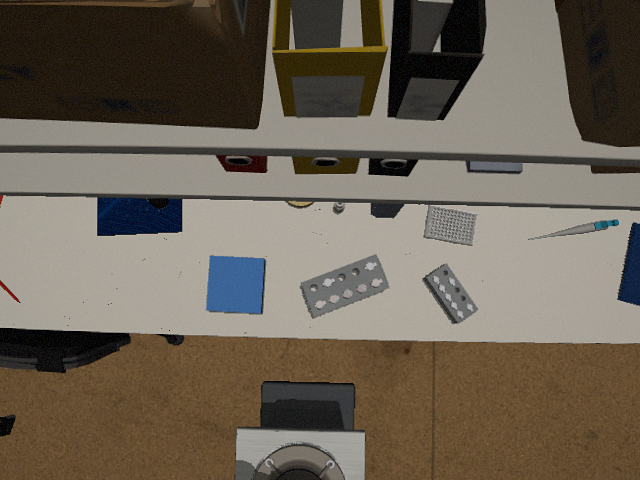

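View pics/side0.png

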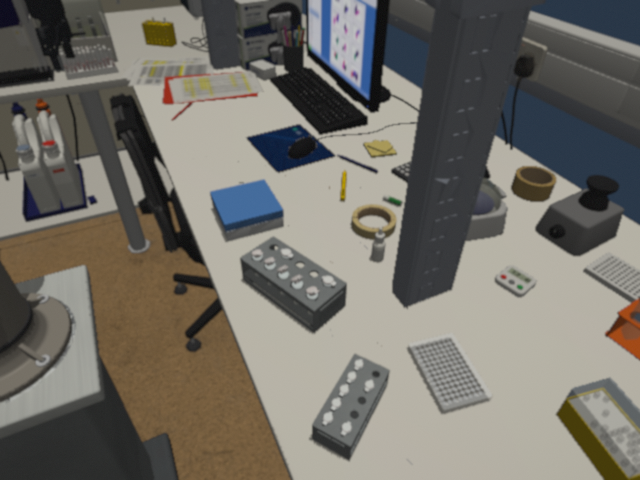

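The top view shows the large rack at about (345,286), with its near row of caps from (320,307) to (377,283). The smaller look-alike is at (450,293), the box is on the left at (236,285), and a shelf hangs over the rear. The side view shows the same rack at (293,280).

```bash
cat > m.py <<'E'
from h import *
import sys
def cloud(d):
    v,u=np.mgrid[0:480,0:640]; px=np.c_[u.ravel(),v.ravel()]
    P=depth(d,px).reshape(480,640,3); return P
if __name__=='__main__':
    for n in('top0','side0'):
        d=pickle.load(open(n+'.pkl','rb')); P=cloud(d)
        m=((P[...,2]>.058)&(P[...,2]<.070)&(P[...,0]>.3)&(P[...,0]<.8)&(abs(P[...,1])<.5)).astype(np.uint8)
        m=cv2.morphologyEx(m,cv2.MORPH_CLOSE,np.ones((5,5)))
        k,l,s,c=cv2.connectedComponentsWithStats(m)
        for i in range(1,k):
            if s[i,4]<200: continue
            q=P[(l==i)]; q=q[(q[:,2]>.05)&(q[:,2]<.075)]
            print(n,c[i].round(),s[i,4],np.median(q[:,2]),cv2.minAreaRect((q[:,:2]*1000).astype(np.float32)))
        hh=P[...,2]; print('shelf',[(a,P[a,345].round(3)) for a in (40,120,170,190,240,330)] if n=='top0' else '')
        # caps : white pixels above deck
        f=d['frame'].astype(int)
        w=((f.min(2)>150)&(hh>.066)&(hh<.11)&(P[...,0]>.3)&(P[...,0]<.65)).astype(np.uint8)
        k,l,s,c=cv2.connectedComponentsWithStats(w)
        for i in range(1,k):
            if s[i,4]>15: q=P[l==i]; print(c[i].round(1),s[i,4],q.mean(0).round(4),q[:,2].max().round(4))
    t=pickle.load(open('top0.pkl','rb'))['frame'][240:330,280:410]; s=pickle.load(open('side0.pkl','rb'))['frame'][220:340,225:365]
    cv2.imwrite('pics/z.png',np.vstack([cv2.resize(t,(640,300),interpolation=3),cv2.resize(s[:,:],(640,300),interpolation=3)]))
E
python3 m.py
```

```text
top0 [345. 285.] 2620 0.06323102389924551 ((508.8180236816406, -101.00508117675781), (88.2667007446289, 197.57681274414062), 22.30978012084961)
shelf [(40, array([ 0.68 , -0.06 ,  0.927])), (120, array([ 0.606, -0.061,  0.926])), (170, array([ 0.609, -0.069,  0.747])), (190, array([ 0.589, -0.07 ,  0.729])), (240, array([ 0.627, -0.101, -0.003])), (330, array([ 0.4  , -0.105, -0.001]))]
[370.4 265.6] 52 [ 0.556  -0.1602  0.0729] 0.0805
[328.  281.7] 55 [ 0.5152 -0.0595  0.0722] 0.0788
[376.2 282. ] 49 [ 0.5167 -0.174   0.0786] 0.0879
[333.8 298.2] 42 [ 0.476  -0.074   0.0799] 0.0876
[320.  303.7] 49 [ 0.4625 -0.0417  0.0782] 0.0848
side0 [294. 274.] 3253 0.06511196517370499 ((508.31451416015625, -99.55331420898438), (91.33386993408203, 199.69190979003906), 22.381542205810547)
side0 [424. 276.] 301 0.06404421802230509 ((730.1760864257812, -218.4413604736328), (56.94075393676758, 118.36621856689453), 61.92626953125)
shelf 
[286.5 252.2] 64 [ 0.5138 -0.0602  0.0746] 0.0773
[257.1 251.8] 33 [ 0.4613 -0.0424  0.0808] 0.0852
[269.5 259.6] 22 [ 0.4741 -0.0754  0.0838] 0.0886
[270.5 266.3] 25 [ 0.4737 -0.0795  0.0703] 0.0738
[283.7 274.8] 40 [ 0.4876 -0.111   0.0708] 0.0738
[328.6 279.6] 76 [ 0.5548 -0.1595  0.0746] 0.077
[297.8 284.6] 44 [ 0.5013 -0.1442  0.0707] 0.0734
[312.2 291.5] 66 [ 0.5149 -0.1762  0.0779] 0.086
```

View pics/z.png

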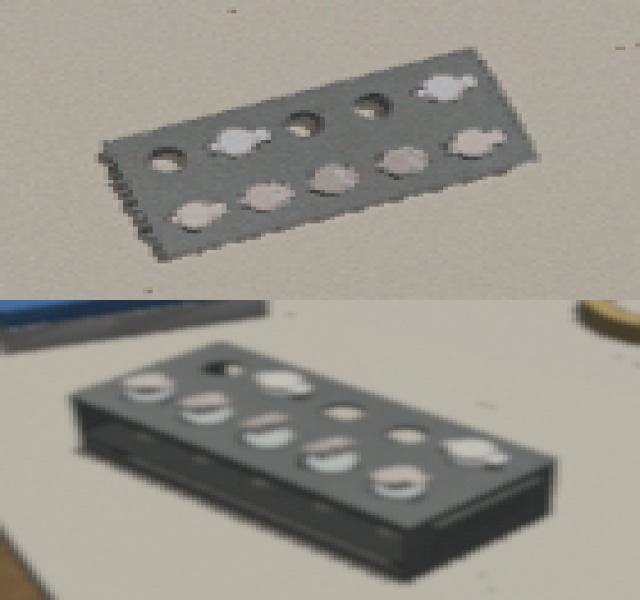

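Call:
send_rows(deltas=[{"dx": 20, "dy": -36, "rz": -5}, {"dx": 40, "dy": -72, "rz": -10}, {"dx": 60, "dy": -108, "rz": -15}, {"dx": 80, "dy": -144, "rz": -20}, {"dx": 100, "dy": -180, "rz": -25}], jaw=0, newtons=20)

```text
$.deltas[0]: bad value
```

Call:
send_rows(deltas=[{"dx": 16, "dy": -37, "rz": -5}, {"dx": 32, "dy": -74, "rz": -10}, {"dx": 48, "dy": -111, "rz": -15}, {"dx": 64, "dy": -148, "rz": -20}, {"dx": 80, "dy": -185, "rz": -24.3}])

```text
$.deltas[0]: bad value
```

Call:
send_rows(deltas=[{"dx": 8, "dy": -39}, {"dx": 16, "dy": -78}, {"dx": 24, "dy": -117}, {"dx": 32, "dy": -156}, {"dx": 40, "dy": -195}])

```text
$.deltas[0]: bad value
```

Call:
send_rows(deltas=[{"dx": 20, "dy": -36, "dz": 0, "rx": 0, "ry": 0, "rz": -5}, {"dx": 40, "dy": -72, "dz": 0, "rx": 0, "ry": 0, "rz": -10}, {"dx": 60, "dy": -108, "dz": 0, "rx": 0, "ry": 0, "rz": -15}, {"dx": 80, "dy": -144, "dz": 0, "rx": 0, "ry": 0, "rz": -20}, {"dx": 100, "dy": -180, "dz": 0, "rx": 0, "ry": 0, "rz": -25}], jaw=0, newtons=20)

```text
clock: 0.52
tcp_pos: [0.3127, 0.4587, 0.2419]
orientation: [-1.166, -2.917, 0.001]
contact_force: [0.5, -0.4, 0.2]
grip_width: 0.0257
gripper_force: 0.0
```

Call:
send_rows(deltas=[{"dx": 16, "dy": -37, "dz": 0, "rx": 0, "ry": 0, "rz": -5}, {"dx": 32, "dy": -74, "dz": 0, "rx": 0, "ry": 0, "rz": -10}, {"dx": 48, "dy": -111, "dz": 0, "rx": 0, "ry": 0, "rz": -15}, {"dx": 64, "dy": -148, "dz": 0, "rx": 0, "ry": 0, "rz": -20}, {"dx": 80, "dy": -185, "dz": 0, "rx": 0, "ry": 0, "rz": -24.3}])

```text
clock: 0.93
tcp_pos: [0.3924, 0.2737, 0.2422]
orientation: [-1.754, -2.606, 0.0]
contact_force: [0.5, 0.2, 0.3]
grip_width: 0.0001
gripper_force: 0.0
```

Call:
send_rows(deltas=[{"dx": 8, "dy": -39, "dz": 0, "rx": 0, "ry": 0, "rz": 0}, {"dx": 16, "dy": -78, "dz": 0, "rx": 0, "ry": 0, "rz": 0}, {"dx": 24, "dy": -117, "dz": 0, "rx": 0, "ry": 0, "rz": 0}, {"dx": 32, "dy": -156, "dz": 0, "rx": 0, "ry": 0, "rz": 0}, {"dx": 40, "dy": -195, "dz": 0, "rx": 0, "ry": 0, "rz": 0}])

```text
clock: 1.35
tcp_pos: [0.4319, 0.0788, 0.2423]
orientation: [-1.748, -2.61, -0.0]
contact_force: [1.1, 0.2, 0.5]
grip_width: -0.0002
gripper_force: 0.0
```

Call:
send_rows(deltas=[{"dx": 9, "dy": -35, "dz": 0, "rx": 0, "ry": 0, "rz": 0}, {"dx": 18, "dy": -70, "dz": -10, "rx": 0, "ry": 0, "rz": 0}, {"dx": 24, "dy": -100, "dz": -40, "rx": 0, "ry": 0, "rz": 0}, {"dx": 28, "dy": -117, "dz": -75, "rx": 0, "ry": 0, "rz": 0}, {"dx": 28, "dy": -117, "dz": -112, "rx": 0, "ry": 0, "rz": 0}])

```text
clock: 1.77
tcp_pos: [0.4615, -0.0406, 0.1301]
orientation: [1.753, 2.602, 0.002]
contact_force: [0.4, 2.1, -1.7]
grip_width: 0.0002
gripper_force: 0.0
```

Call:
send_rows(deltas=[{"dx": 0, "dy": 0, "dz": -10, "rx": 0, "ry": 0, "rz": 0}, {"dx": 0, "dy": 0, "dz": -10, "rx": 0, "ry": 0, "rz": 0}, {"dx": 0, "dy": 0, "dz": -10, "rx": 0, "ry": 0, "rz": 0}])

```text
clock: 2.02
tcp_pos: [0.4602, -0.0357, 0.1208]
orientation: [-1.747, -2.61, 0.001]
contact_force: [1.3, 0.4, -0.1]
grip_width: -0.0001
gripper_force: 0.0
```

```bash
python3 - <<'E'
from bench import r
from h import *
from m import cloud
o=r.get_obs();print(o['tcp_pos'],o['contact_force'])
d=grab(r,'side','s1'); P=cloud(d)
m=(abs(P[...,0]-.460)<.05)&(abs(P[...,1]+.038)<.05)&(P[...,2]>.09)&(P[...,2]<.16)
q=P[m]; print(len(q))
for a in np.arange(.09,.16,.005):
    s=q[(q[:,2]>=a)&(q[:,2]<a+.005)]
    if len(s): print(round(a,3),len(s),s.min(0).round(4),s.max(0).round(4))
c=d['frame'][150:330,190:350]; cv2.imwrite('pics/s1z.png',cv2.resize(c,(640,560) if 0 else (640,600),interpolation=3))
E
```

```text
[ 0.46023878 -0.03573843  0.12076816] [ 1.27942825  0.3968206  -0.09708465]
289
0.11 7 [ 0.4562 -0.0471  0.1117] [ 0.4653 -0.0415  0.1148]
0.115 21 [ 0.4474 -0.0468  0.1154] [ 0.47   -0.0354  0.1198]
0.12 31 [ 0.4463 -0.0479  0.1203] [ 0.4739 -0.034   0.125 ]
0.125 29 [ 0.4463 -0.048   0.1251] [ 0.475  -0.035   0.1298]
0.13 32 [ 0.4463 -0.0497  0.1301] [ 0.475  -0.0358  0.1345]
0.135 42 [ 0.4466 -0.0492  0.1351] [ 0.4759 -0.0354  0.1398]
0.14 28 [ 0.4485 -0.0478  0.1404] [ 0.4766 -0.0349  0.145 ]
0.145 25 [ 0.4496 -0.049   0.1451] [ 0.4707 -0.0394  0.15  ]
0.15 21 [ 0.4484 -0.0516  0.151 ] [ 0.4766 -0.0422  0.1548]
0.155 53 [ 0.4384 -0.0572  0.1552] [ 0.4929 -0.0326  0.1599]
```

View pics/s1z.png

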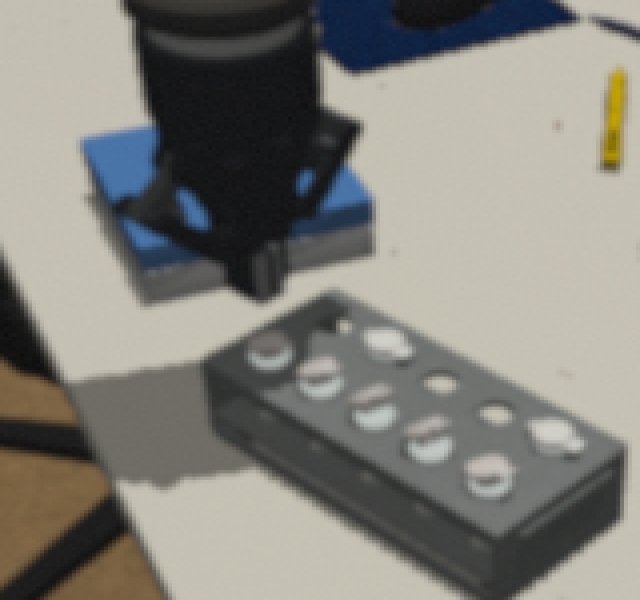

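The side view (cropped) shows the closed fingertips at crop pixel (262,295), just above and left of cap 1, with all five caps ajar. The tip is at z ≈ 0.110, which fits the 11 mm offset.

Call:
send_rows(deltas=[{"dx": 0, "dy": 0, "dz": -12, "rx": 0, "ry": 0, "rz": 0}, {"dx": 0, "dy": 0, "dz": -22, "rx": 0, "ry": 0, "rz": 0}, {"dx": 0, "dy": 0, "dz": -29, "rx": 0, "ry": 0, "rz": 0}, {"dx": 0.8, "dy": -2, "dz": -33, "rx": 0, "ry": 0, "rz": 0}, {"dx": 1.5, "dy": -3.7, "dz": -35, "rx": 0, "ry": 0, "rz": 0}])

```text
clock: 2.48
tcp_pos: [0.4619, -0.0396, 0.0853]
orientation: [-1.747, -2.611, -0.001]
contact_force: [0.4, 0.1, 0.6]
grip_width: -0.0002
gripper_force: 0.2
```

Call:
send_rows(deltas=[{"dx": 0, "dy": 0, "dz": 0, "rx": 0, "ry": 0, "rz": 0}, {"dx": 0, "dy": 0, "dz": 0, "rx": 0, "ry": 0, "rz": 0}])

```text
clock: 2.65
tcp_pos: [0.4619, -0.0402, 0.0855]
orientation: [1.749, 2.61, 0.0]
contact_force: [0.7, 0.6, 0.6]
grip_width: -0.0001
gripper_force: 0.0
```

Call:
send_rows(deltas=[{"dx": 0.8, "dy": -1.9, "dz": -0.5, "rx": 0, "ry": 0, "rz": 0}, {"dx": 1.5, "dy": -3.7, "dz": -1, "rx": 0, "ry": 0, "rz": 0}, {"dx": 1.5, "dy": -3.7, "dz": -1, "rx": 0, "ry": 0, "rz": 0}])

```text
clock: 2.9
tcp_pos: [0.463, -0.0425, 0.0849]
orientation: [-1.746, -2.609, -0.002]
contact_force: [-3.4, 4.3, 10.7]
grip_width: 0.0002
gripper_force: 5.2
```

Call:
send_rows(deltas=[{"dx": 0, "dy": 0, "dz": -0.5, "rx": 0, "ry": 0, "rz": 0}, {"dx": 0, "dy": 0, "dz": -0.5, "rx": 0, "ry": 0, "rz": 0}])

```text
clock: 3.07
tcp_pos: [0.4631, -0.0424, 0.0848]
orientation: [-1.746, -2.609, -0.003]
contact_force: [-5.6, 4.3, 16.3]
grip_width: 0.0001
gripper_force: 8.2
```

Call:
send_rows(deltas=[{"dx": 0, "dy": 0, "dz": 4, "rx": 0, "ry": 0, "rz": 0}, {"dx": 3.8, "dy": -9.2, "dz": 10, "rx": 0, "ry": 0, "rz": 0}, {"dx": 9.1, "dy": -22.2, "dz": 12, "rx": 0, "ry": 0, "rz": 0}, {"dx": 11, "dy": -26.8, "dz": 7, "rx": 0, "ry": 0, "rz": 0}, {"dx": 11.8, "dy": -28.7, "dz": 2.5, "rx": 0, "ry": 0, "rz": 0}])

```text
clock: 3.48
tcp_pos: [0.4761, -0.074, 0.0866]
orientation: [1.75, 2.606, 0.001]
contact_force: [0.4, -0.7, 0.1]
grip_width: -0.0001
gripper_force: 0.4
```

Call:
send_rows(deltas=[{"dx": 0.8, "dy": -1.9, "dz": -1, "rx": 0, "ry": 0, "rz": 0}, {"dx": 1.1, "dy": -2.8, "dz": -2, "rx": 0, "ry": 0, "rz": 0}, {"dx": 1.1, "dy": -2.8, "dz": -2, "rx": 0, "ry": 0, "rz": 0}])

```text
clock: 3.73
tcp_pos: [0.4758, -0.0743, 0.0848]
orientation: [-1.747, -2.608, -0.002]
contact_force: [-4.7, 2.9, 18.6]
grip_width: 0.0
gripper_force: 9.2
```

```bash
python3 - <<'E'
from bench import r
from h import *
d=grab(r,'side','s2')
c=d['frame'][200:335,210:354]; cv2.imwrite('pics/s2z.png',cv2.resize(c,(640,600),interpolation=3))
E
```

```text
(no output)
```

View pics/s2z.png

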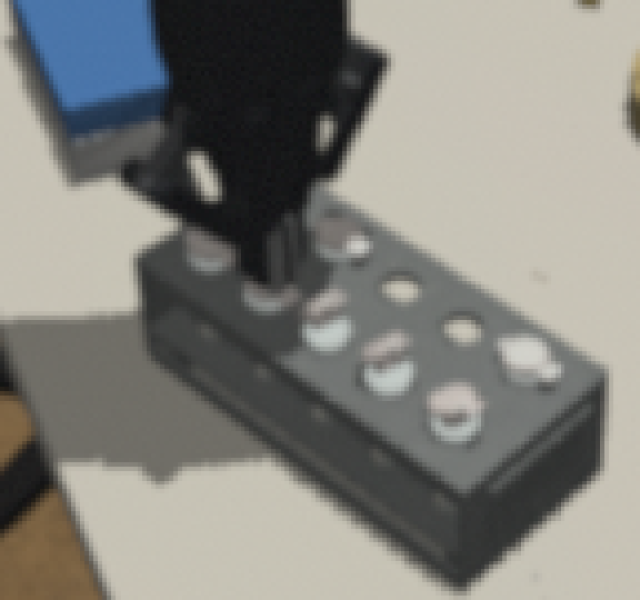

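The picture shows cap 1 closed at crop pixel (208,248), the tip on cap 2 at (268,295), and caps 3 to 5 still ajar. The rack hasn't moved. I'll press a little more lightly from here.

Call:
send_rows(deltas=[{"dx": 0, "dy": 0, "dz": 4, "rx": 0, "ry": 0, "rz": 0}, {"dx": 3.8, "dy": -9.2, "dz": 10, "rx": 0, "ry": 0, "rz": 0}, {"dx": 9.5, "dy": -23.1, "dz": 12, "rx": 0, "ry": 0, "rz": 0}, {"dx": 11.8, "dy": -28.7, "dz": 7, "rx": 0, "ry": 0, "rz": 0}, {"dx": 12.5, "dy": -30.5, "dz": 2, "rx": 0, "ry": 0, "rz": 0}])

```text
clock: 4.2
tcp_pos: [0.4894, -0.1073, 0.0862]
orientation: [1.75, 2.607, 0.0]
contact_force: [0.6, -0.3, -0.0]
grip_width: -0.0001
gripper_force: 0.4
```

Call:
send_rows(deltas=[{"dx": 0.8, "dy": -1.9, "dz": -1, "rx": 0, "ry": 0, "rz": 0}, {"dx": 1.1, "dy": -2.8, "dz": -1.7, "rx": 0, "ry": 0, "rz": 0}, {"dx": 1.1, "dy": -2.8, "dz": -1.7, "rx": 0, "ry": 0, "rz": 0}])

```text
clock: 4.45
tcp_pos: [0.4892, -0.1074, 0.0848]
orientation: [-1.746, -2.608, -0.002]
contact_force: [-4.4, 3.1, 17.1]
grip_width: -0.0002
gripper_force: 8.5
```

Call:
send_rows(deltas=[{"dx": 0, "dy": 0, "dz": 4, "rx": 0, "ry": 0, "rz": 0}, {"dx": 3.8, "dy": -9.2, "dz": 10, "rx": 0, "ry": 0, "rz": 0}, {"dx": 9.5, "dy": -23.1, "dz": 12, "rx": 0, "ry": 0, "rz": 0}, {"dx": 11.8, "dy": -28.7, "dz": 7, "rx": 0, "ry": 0, "rz": 0}, {"dx": 12.5, "dy": -30.5, "dz": 2, "rx": 0, "ry": 0, "rz": 0}])

```text
clock: 4.87
tcp_pos: [0.5029, -0.1406, 0.0864]
orientation: [1.75, 2.607, -0.0]
contact_force: [0.2, -0.3, 0.5]
grip_width: -0.0001
gripper_force: 0.4
```

Call:
send_rows(deltas=[{"dx": 0.8, "dy": -1.9, "dz": -1, "rx": 0, "ry": 0, "rz": 0}, {"dx": 1.1, "dy": -2.8, "dz": -1.6, "rx": 0, "ry": 0, "rz": 0}, {"dx": 1.1, "dy": -2.8, "dz": -1.6, "rx": 0, "ry": 0, "rz": 0}])

```text
clock: 5.12
tcp_pos: [0.5026, -0.1407, 0.0849]
orientation: [-1.746, -2.608, -0.001]
contact_force: [-3.8, 3.3, 13.0]
grip_width: -0.0002
gripper_force: 6.3
```

Call:
send_rows(deltas=[{"dx": 0, "dy": 0, "dz": 4, "rx": 0, "ry": 0, "rz": 0}, {"dx": 3.8, "dy": -9.2, "dz": 10, "rx": 0, "ry": 0, "rz": 0}, {"dx": 9.5, "dy": -23.1, "dz": 12, "rx": 0, "ry": 0, "rz": 0}, {"dx": 11.8, "dy": -28.7, "dz": 7, "rx": 0, "ry": 0, "rz": 0}, {"dx": 12.5, "dy": -30.5, "dz": 2, "rx": 0, "ry": 0, "rz": 0}])

```text
clock: 5.53
tcp_pos: [0.5166, -0.1741, 0.087]
orientation: [1.749, 2.607, -0.0]
contact_force: [0.3, -0.4, 0.7]
grip_width: 0.0003
gripper_force: 0.4
```

Call:
send_rows(deltas=[{"dx": 0.8, "dy": -1.9, "dz": -1, "rx": 0, "ry": 0, "rz": 0}, {"dx": 1.1, "dy": -2.8, "dz": -1.6, "rx": 0, "ry": 0, "rz": 0}, {"dx": 1.1, "dy": -2.8, "dz": -1.6, "rx": 0, "ry": 0, "rz": 0}])

```text
clock: 5.78
tcp_pos: [0.516, -0.1741, 0.085]
orientation: [-1.746, -2.608, -0.0]
contact_force: [-2.1, 1.8, 7.0]
grip_width: 0.0002
gripper_force: 3.4
```

Call:
send_rows(deltas=[{"dx": 0, "dy": 0, "dz": 4, "rx": 0, "ry": 0, "rz": 0}, {"dx": 0, "dy": 0, "dz": 25, "rx": 0, "ry": 0, "rz": 0}, {"dx": 0, "dy": 0, "dz": 55, "rx": 0, "ry": 0, "rz": 0}, {"dx": 0, "dy": 0, "dz": 85, "rx": 0, "ry": 0, "rz": 0}, {"dx": 0, "dy": 0, "dz": 115, "rx": 0, "ry": 0, "rz": 0}])

```text
clock: 6.2
tcp_pos: [0.5161, -0.1746, 0.201]
orientation: [-1.747, -2.609, 0.002]
contact_force: [1.1, -0.1, 0.9]
grip_width: -0.0001
gripper_force: 0.0
```

```bash
python3 - <<'E'
from bench import r
from h import *
from m import cloud
d=grab(r,'side','s3'); P=cloud(d); hh=P[...,2]
w=((d['frame'].min(2)>110)&(hh>.066)&(hh<.11)&(P[...,0]>.42)&(P[...,0]<.58)&(P[...,1]<0)&(P[...,1]>-.2)).astype(np.uint8)
k,l,s,c=cv2.connectedComponentsWithStats(w)
for i in range(1,k):
    if s[i,4]>10: q=P[l==i]; print(c[i].round(1),s[i,4],q.mean(0).round(4),q[:,2].max().round(4))
m=((hh>.058)&(hh<.070)&(P[...,0]>.4)&(P[...,0]<.62)&(P[...,1]<.02)&(P[...,1]>-.22))
print(cv2.minAreaRect((P[m][:,:2]*1000).astype(np.float32)))
c=d['frame'][200:335,210:354]; cv2.imwrite('pics/s3z.png',cv2.resize(c,(640,600),interpolation=3))
E
```

```text
[285.6 252.5] 112 [ 0.5128 -0.0581  0.0724] 0.0787
[258.2 255.2] 135 [ 0.4629 -0.0423  0.0715] 0.0778
[270.  264.2] 113 [ 0.4741 -0.0763  0.0728] 0.077
[329.1 280.5] 117 [ 0.5555 -0.1601  0.0725] 0.0775
[282.5 276.7] 22 [ 0.4839 -0.1138  0.0701] 0.0743
[296.1 286.7] 25 [ 0.4968 -0.1466  0.0697] 0.0753
[314.  296.8] 35 [ 0.5153 -0.1828  0.0709] 0.0755
((508.01678466796875, -98.90322875976562), (90.41265106201172, 199.1624298095703), 21.99693489074707)
```

View pics/s3z.png

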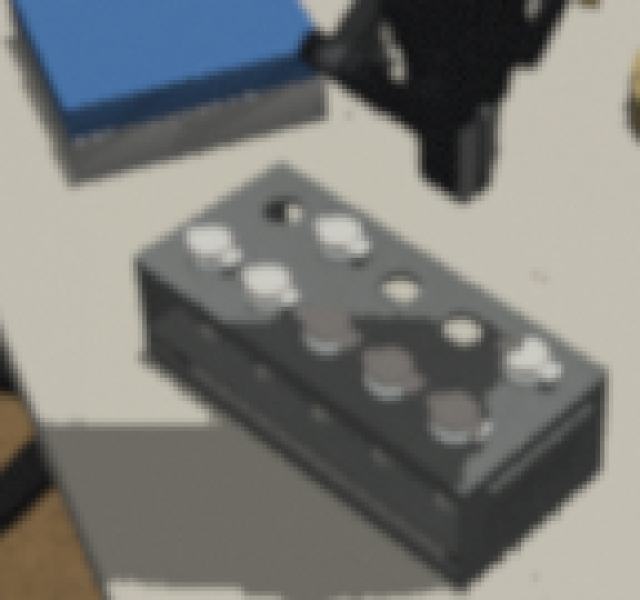

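The picture shows all five near-row caps flat, at crop pixels (210,243), (268,283), (327,330), (390,370) and (456,412). Cap heights match the shut far-row ones, the rack hasn't moved, and the gripper is clear.

```bash
python3 -c "
from bench import r
print(r.hand_in())"
```

```text
the job is handed in; nothing more can be done
None
```

All five caps were pressed shut in order from left to right and the job is handed in; readings showed at most about 19 N of downward force, and the rack stayed put to within about 1.5 mm (measurement accuracy).

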